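# Turn a crispbread carton over through the twist chute under the date coder

### The arm

A 6-joint arm with a two-finger parallel gripper is mounted at the origin on the work surface. World frame = base frame: x ahead of the robot, y to its left, z up, the work surface at z = 0. Lengths are in m, angles in degrees, forces in N, time in s.
With the tool pointing down it reaches from about 0.35 to 0.875 m from the base axis. Payload 4.2 kg.
Tool frame: the origin (TCP) lies at the very end of the fingers, on their centre line; the grasp point (between the pads) lies 19 mm behind it; z points along the fingers, y is the line along which they close (so a half turn about z gives the same grasp; the last joint's range is limited). The gripper opens to 87 mm and grips with 3 to 60 N. Pads are 19 mm wide; open, the fingers measure 117 mm over their backs; the gripper's body (75 mm by 190 mm) begins 51 mm behind the grasp point.
Start: joints at [89.817, 22.042, 0.453, 0, -68.411, -14.817], TCP at [0.162, 0.604, 0.223] pointing down, gripper open.
Joint ranges: [-179.83, 179.83], [-69.29, 118.12], [-61.27, 80.66], [-181.25, 117.63], [-171.15, -9.14], [-177.46, 177.46]. Speed limits (degrees/s): [159.86, 159.86, 180, 180, 180, 180].

### API

Orientations are given as a 3x3 rotation matrix whose columns are the frame's x, y, z axes.
In Python, from station import sense, cams, r gives the robot as it stands. The module is installed in compiled form; this text tells all that it offers.
- The arm moves only by the tool step_arm, never from a script. Its argument "targets" is text: rows parted by semicolons, each of 4 numbers parted by spaces: the shift along the tool's x, y, z in cm, then the turn about the tool's z in degrees. In form: x y z turn; .... A call has 1 to 12 rows; each row shifts and turns the commanded pose from where the row before left it, along the tool's axes as they then stand; what a row does not reach is not made up. A row lasts 1/12 s, in which the tool goes at most 41.7 mm and 7.16 degrees, less where a joint would pass 70% of its speed; a pose out of reach is approached as far as the arm can. A call with a gripper value outside its range is refused whole. "claw" is the finger opening in cm, from 0 to 8.7, set as the call begins (left out, the last holds). The fingers move at their own pace and stop on an object; the grip force is fixed at half the most. Time passes only in rows, so rows that do not move let the fingers close. It gives the time, the measured TCP pose, the force, the opening and the grip force at its end, in the units of the state.
- sense(): the state, without advancing time (a new reading comes with each control period).
- cams.capture(name): name is "scene" or "top" or "wrist"; returns a dict with "frame" (400x640x3 uint8, blue, green, red), "vertical_fov" (degrees; the focal length in pixels is half the picture's height over the tangent of half this angle, whatever the lens; pixels are square), "cx", "cy" (the principal point, pixels), "dist_coeffs" ([k1, k2, p1, p2, k3] as OpenCV has them; the pictures are not rectified), "eye" and "rotation" of the camera in the world; the wrist camera has in their place "tool_from_camera" (4x4, takes a point from camera to tool coordinates, whose origin is the TCP and whose axes are the flange's). Camera axes: x right, y down, z forward; pixel columns grow to the right and rows downward; lengths in m; the calibration is good to about 2 mm. A picture is of the moment at which its call begins: read the wrist's pose just before it. There is no depth.
- r.finish_job(): hands the job in; it is judged then, once.
The state is a dict: "time_s": time; "joints": joint angles; "joint_velocities": joint speeds; "effort": joint torques, N m; "tcp_pos": TCP position; "ee_rot": TCP orientation; "wrist_force": force on the tool from outside, world axes, zero at the start; "moment": the same for the moment, N m; "gripper_width": opening from 0.0 (shut) to 1.0 (fully open); "gripper_force": force on a finger pad.
Only numpy, scipy, OpenCV 4.12 (cv2) and the standard library are available. Lean on these libraries where they do the work, as an engineer would, in place of code of your own. Each camera call takes 0.05 s, during which the arm holds its last target. There are 200 camera calls.

### The job

This carton of crispbread needs its date on the back. First slide the end stop up the outfeed bed and leave it where a carton resting against it will lie centred under the print head; then send the carton through the twisted rod chute, so that it comes out turned over and rests flat on the bed against the stop, its plain back up, centred under the head. Do not bump the coder, and leave everything else on the bench where it stands.

Things in the scene. Friction and masses are not known exactly. Their poses are not given: they have to be found in the camera images.
- carton: flat kraft carton, 90 mm wide (y) x 20 thick (x) x 64 high (z), 50 to 100 g, standing on its long bottom edge on the bench, at any yaw. Origin: middle of the underside; z up; +x points out of its front, which has a cream paper label with a round brown mark; the back (-x) is plain. Grip it across the 20 mm near its top edge. The only carton of this size (big_carton is twice as big).
- carton_mid (a point): the middle of the carton, 32 mm above its origin along its z
- turner: stainless turn-over machine fixed to the bench: a cage of 8 rods (6 mm) twisted half a turn, leading down to a sheet bed. Origin on the bench below the chute's outlet, z up. The carton travels towards its -y: down the chute (52 deg below horizontal), round a bend, onto the bed (20 deg below horizontal). 0.42 m long, 0.17 m wide, 0.36 m high. Its steel is slippery (friction 0.2).
- mouth (a point): middle of the chute's open upper end, at the flared rods' tips, 0.33 m above the bench. The chute's axis runs straight from here to outlet (38 deg from vertical). The slot's width lies along the turner's x: 117 x 74 mm at the tips, narrowing over 22 mm to 100 x 44 mm, straight for 24 mm more, then twisting. Two rods, 22 mm apart, over each face. A 130 mm hoop surrounds it 34 mm below the tips.
- outlet (a point): middle of the chute's lower end, on its axis, 239 mm from mouth. The face of the carton that looks up (away from the bench) going in lies down on the bed coming out.
- chute_mid (a point): the chute's axis half-way through the twist. A carton put in at the mouth with its 90 mm width along the turner's x and its 64 mm height along the axis, bottom edge first, 20 to 45 mm past the tips, and let go, slides through by itself in about a second.
- stop (a joint): travel of the end stop in m: 0 at the low end of its track, growing up the bed (towards the outlet) to 0.095. It slides with 8 N of friction and stays where it is left; an arriving carton pushes it back by about 1 mm.
- stop_face (a point): the face of the end stop that the carton comes to rest against: an aluminium plate 86 mm wide across the bed, 26 mm high; the point is at its middle, 10 mm above the bed. Axes: x across the bed, y up the bed along the track, z square to the bed.
- stop_grip (a point): the end stop's black grip, on its carriage on the robot's side of the bed, 80 mm from the bed's middle line: a block 16 mm (x, across the bed) x 18 (y, along the track) x 36 (z, square to the bed). The point is 14 mm below its top; the carriage widens 22 mm below this point. Axes as stop_face.
- nozzle (a point): middle of the print head's underside, over the bed's middle line, 33 to 47 mm above the bed. Axes: x across the bed, y up the bed, z square to the bed. The carton is centred when its middle is at y = 0 here, so the stop's face belongs at y = -0.032. The head is 36 mm long along the bed, 44 mm high, and reaches from 20 mm on the robot's side of this point to the pillar.
- coder: the date coder, fixed to the bench: a pillar on the far side of the bed carrying the print head, a small button box on top, 0.21 m high. Origin: under the pillar, 115 mm from nozzle along x. Keep off it.
- jar: bystander: glass jar, 66 mm diameter, 92 mm high; origin under its middle
- tin: bystander: round steel tin, 80 mm diameter, 72 mm high; origin under its middle
- big_carton: bystander: large standing kraft carton, 46 x 130 x 115 mm high; origin under its middle
- loaf: bystander: loaf of bread, 200 mm long along its x, 104 mm wide, 95 mm high; origin under its middle
- scraper: bystander: bench scraper lying flat, 150 mm wide, 22 mm high; origin under its middle
- basket: bystander: round cane proving basket, 196 mm diameter, 75 mm high; origin under its middle
- brush: bystander: bench brush lying along its x, 240 mm long, 20 mm high; origin under its middle
There are look-alikes about, which are no part of the job. What is shaped like the carton but green or red is not meant.

How it is judged (in metres and radians):
On the way, in this order (a step that is already met when the one before it is completed fails the run):
1. the end stop is set: its face 32 mm (within 8 mm) down the bed from the print head's middle, and the gripper has let go of it (y of stop_face in the frame of nozzle between -0.04 and -0.024 m and contact force between the fingers and turner below 0.2 N), for 0.2 s.
2. the carton, let go, passes through the middle of the twisted chute (distance between carton_mid and chute_mid below 0.03 m and contact force between the fingers and carton below 0.2 N), for 0.02 s.
At the end, for the whole second after the job is handed in: The carton lies still, flat on the bed, labelled front down (front at least 149 degrees from straight up), its middle within 10 mm of the print head's middle along the bed and 15 mm across, square within 0.2 rad; the stop's face is still 24 to 42 mm down the bed from the head's middle (angle between carton's own x axis and vertical above 2.6 rad and y of carton_mid in the frame of nozzle between -0.01 and 0.01 m and x of carton_mid in the frame of nozzle between -0.015 and 0.015 m and angle between the z axis of carton and the y axis of nozzle, either way round below 0.2 rad and y of stop_face in the frame of nozzle between -0.042 and -0.024 m and linear speed of carton below 0.02 m/s); the robot touches nothing.
It fails at once if a bystander (jar, tin, big carton, loaf, scraper, basket, brush) is moved by more than 30 mm (distance of any of jar, tin, big_carton, loaf, scraper, basket, brush from where it was at the start of the episode above 0.03 m).
It fails at once if the coder is bumped (more than 8 N by the robot) (contact force between any of the fingers, the arm and coder above 8 N).
It also fails if it takes over 64 s, if anything falls off the work surface, if the arm or the gripper's body presses on something with over 40 N, if the wrist force passes 120 N, or if a joint passes its speed limit or range.

## Working session

There is one attempt and no reset: what is moved stays moved. The work goes in short steps, Python scripts to look and compute and a tool call to move; the robot and the scene stay as the last step left them, time stands still between calls to the robot, and variables do not carry over. Pictures are saved under pics/ and viewed, at most 10 in all, crops included, and the job is handed in when it is done.

Besides the shell and the picture viewer there is one more tool, called after "Request:" as name(argument=value, ...) on one line, values as JSON. step_arm: Moves the arm, as the interface text tells. Its arguments: {"type":"object","properties":{"targets":{"type":"string"},"claw":{"type":"number"}},"required":["targets"]}

```bash
mkdir -p pics; cat > h.py <<'E'
import numpy as np,cv2,pickle
from station import sense,cams,r
def cap(n,f=None):
    s=sense(); c=cams.capture(n)
    if 'eye' in c: R=np.array(c['rotation']);e=np.array(c['eye'])
    else:
        T=np.array(c['tool_from_camera']);W=np.array(s['ee_rot']);R=W@T[:3,:3];e=W@T[:3,3]+np.array(s['tcp_pos'])
    h=c['frame'].shape[0];fl=h/2/np.tan(np.radians(c['vertical_fov'])/2)
    K=np.array([[fl,0,c['cx']],[0,fl,c['cy']],[0,0,1.]])
    d=dict(K=K,d=np.array(c['dist_coeffs'],float),R=R,e=e,frame=c['frame'])
    if f: cv2.imwrite(f'pics/{f}.png',c['frame']);pickle.dump(d,open(f'pics/{f}.pkl','wb'))
    return d
def load(f): return pickle.load(open(f'pics/{f}.pkl','rb'))
def rays(d,uv):
    p=cv2.undistortPoints(np.array(uv,float).reshape(-1,1,2),d['K'],d['d']).reshape(-1,2)
    v=np.c_[p,np.ones(len(p))]@d['R'].T
    return v/np.linalg.norm(v,axis=1)[:,None]
def onz(d,uv,z):
    v=rays(d,uv);return d['e']+v*((z-d['e'][2])/v[:,2])[:,None]
def proj(d,P):
    P=np.array(P,float).reshape(-1,3);R=d['R'].T
    return cv2.projectPoints(P,cv2.Rodrigues(R)[0],-R@d['e'],d['K'],d['d'])[0].reshape(-1,2)
def tri(ds,uvs):
    A=0;b=0
    for d,uv in zip(ds,uvs):
        v=rays(d,[uv])[0];M=np.eye(3)-np.outer(v,v);A=A+M;b=b+M@d['e']
    return np.linalg.solve(A,b)
E
python3 - <<'E'
from h import *
for n in('scene','top'):
    d=cap(n,n+'0');print(n,d['e'],d['R'].round(3).tolist(),d['K'][0,0],d['d'])
E
```

```text
scene [1.3136794  0.18312998 1.22662666] [[-0.249, 0.769, -0.589], [0.968, 0.207, -0.14], [0.014, -0.605, -0.796]] 363.17274759364005 [-0.03592327  0.          0.          0.          0.        ]
top [ 0.33141742 -0.00924244  1.38979727] [[0.004, -0.986, 0.166], [-1.0, -0.002, 0.012], [-0.011, -0.166, -0.986]] 416.97439717274665 [-0.11135825  0.          0.          0.          0.        ]
```

View pics/scene0.png

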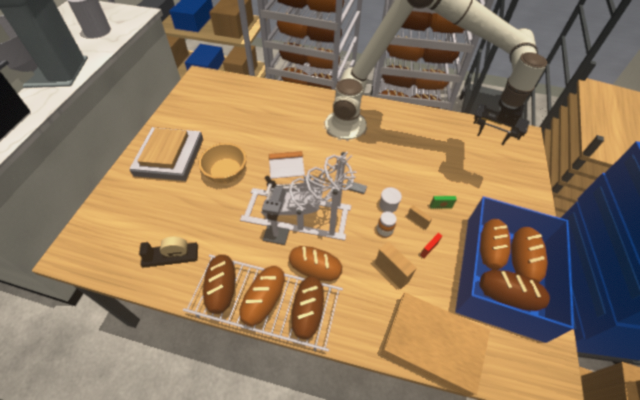

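View pics/top0.png

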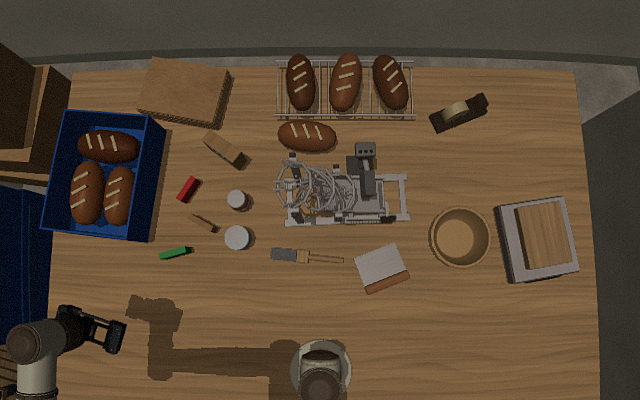

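Scene and top views agree. Candidates in the top picture are the small kraft carton (204,223), the big carton (223,150), a green look-alike (175,252) and a red one (188,188). By size and colour I choose (204,223). The turner is at about (340,195), with its outlet bed running right (-y).

```bash
python3 - <<'E'
import cv2,numpy as np
a=cv2.imread('pics/top0.png');b=cv2.imread('pics/scene0.png')
A=cv2.resize(a[130:240,180:420],None,fx=3.33,fy=3.33,interpolation=cv2.INTER_CUBIC)[:, :800]
B=cv2.resize(b[140:260,235:460],None,fx=3.5,fy=3.5,interpolation=cv2.INTER_CUBIC)
cv2.imwrite('pics/c1.png',A[:600]);cv2.imwrite('pics/c2.png',B)
from h import *
d=load('top0');print(onz(d,[(204,223),(293,222),(405,220),(365,150)],0).round(3).tolist())
E
```

```text
[[0.476, 0.395, 0.0], [0.481, 0.093, 0.0], [0.488, -0.283, 0.0], [0.731, -0.152, 0.0]]
```

View pics/c1.png

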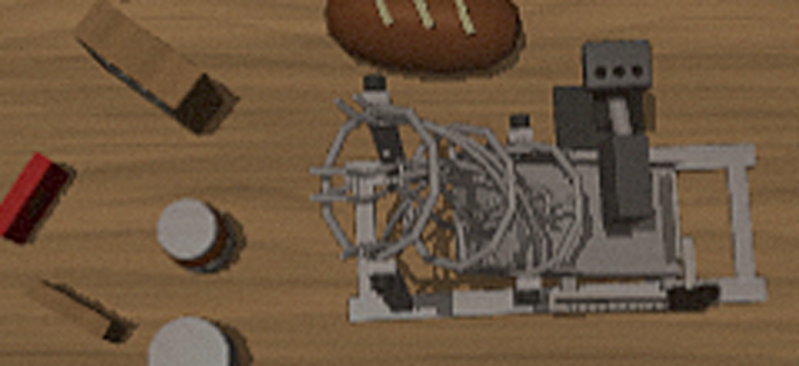

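View pics/c2.png

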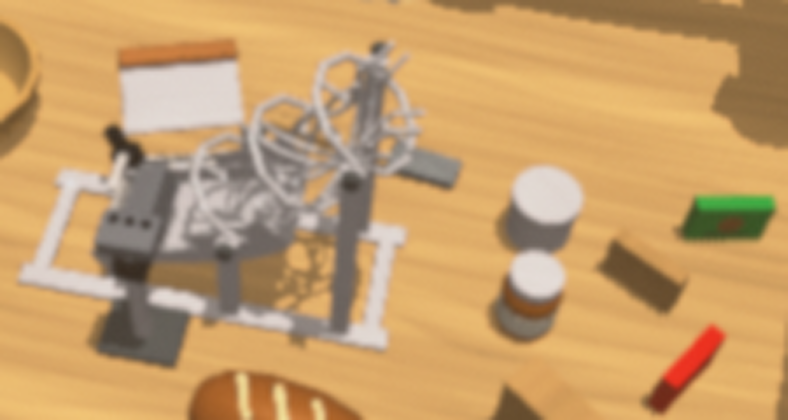

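The crop confirms the kraft carton (c1 40–130, 285–335). The black stop grip is at c1 (692,297), the print head at (625,185) and the chute mouth rods at (325,190).

```bash
python3 - <<'E'
from h import *
s=sense();print(s['time_s'],np.round(s['tcp_pos'],4),np.round(s['ee_rot'],3).tolist(),s['gripper_width'],s['wrist_force'])
c=cams.capture('wrist');print(np.round(c['tool_from_camera'],3).tolist(),c['vertical_fov'])
W=np.array(s['ee_rot']);t=np.array([.47,0.35,.30]);print('to carton view',W.T@(t-s['tcp_pos'])*100)
d=load('top0')
q=lambda u,v:(180+u/3.33,130+v/3.33)
print(onz(d,[q(40,285),q(130,325)],.064).round(3).tolist(), onz(d,[q(352,318),q(765,298),q(752,148),q(362,165)],.01).round(3).tolist(),onz(d,[q(692,297)],.09).round(3).tolist(),onz(d,[q(625,215)],.15).round(3).tolist())
D=load('scene0');Q=lambda u,v:(235+u/3.5,140+v/3.5)
print(onz(D,[Q(620,232),Q(685,285)],.064).round(3).tolist())
print('grip',tri([d,D],[q(692,292),Q(115,135)]).round(3))
E
```

```text
0.1 [0.1616 0.6032 0.2216] [[0.966, -0.259, -0.0], [-0.259, -0.966, -0.002], [0.0, 0.002, -1.0]] 0.9983898982432898 [ 0.64759606  0.31505283 -0.58634016]
[[-0.0, -0.957, -0.29, 0.08], [1.0, -0.001, 0.001, -0.0], [-0.002, -0.29, 0.957, -0.163], [0.0, 0.0, 0.0, 1.0]] 68.42769690544009
to carton view [36.34442387 16.48339161 -7.80587993]
[[0.493, 0.417, 0.064], [0.455, 0.326, 0.064]] [[0.468, 0.116, 0.01], [0.489, -0.297, 0.01], [0.643, -0.289, 0.01], [0.624, 0.109, 0.01]] [[0.481, -0.211, 0.09]] [[0.548, -0.143, 0.15]]
[[0.455, 0.356, 0.064], [0.506, 0.432, 0.064]]
grip [ 0.487 -0.216  0.088]
```

Request:
step_arm(targets="2.9 1.6 -1.9 0;2.9 1.6 -1.9 0;2.9 1.6 -1.9 0;2.9 1.6 -1.9 0;2.9 1.6 -1.9 0;2.9 1.6 -1.9 0;2.9 1.6 -1.9 0;2.9 1.6 -1.9 0;2.9 1.6 -1.9 0;2.9 1.6 -1.9 0;2.9 1.6 -1.9 0;2.9 1.6 -1.9 0")

```text
time_s: 1.15
tcp_pos: [0.4489, 0.3266, 0.4514]
ee_rot: [[0.966, -0.259, -0.0], [-0.259, -0.966, -0.0], [-0.0, 0.0, -1.0]]
wrist_force: [0.7, 0.5, 1.6]
gripper_width: 0.997
gripper_force: 0.0
```

Request:
step_arm(targets="0 0 0 -6;0 0 0 -6;0 0 0 -6;0 0 0 0", claw=0)

```text
time_s: 1.48
tcp_pos: [0.4483, 0.3279, 0.4502]
ee_rot: [[0.999, 0.053, -0.001], [0.053, -0.999, -0.0], [-0.001, 0.0, -1.0]]
wrist_force: [0.0, 0.6, 0.2]
gripper_width: 0.784
gripper_force: 0.0
```

```bash
python3 -c "
from h import *
cap('wrist','w1')"
```

Request:
step_arm(targets="0 3.9 0 0;0 3.9 0 0;0 3.9 0 0;0 3.9 0 0;0 3.9 0 0;0 3.9 0 0;0 3.9 0 0;0 3.9 0 0;0 3.9 0 0;0 3.9 0 0;0 3.9 0 0;0 3.9 0 0")

```text
time_s: 2.53
tcp_pos: [0.4722, -0.1409, 0.4507]
ee_rot: [[0.999, 0.05, 0.0], [0.05, -0.999, 0.0], [0.0, -0.0, -1.0]]
wrist_force: [1.5, 1.1, -0.4]
gripper_width: -0.002
gripper_force: 0.0
```

```bash
python3 -c "
from h import *
cap('wrist','w2');a=cv2.imread('pics/w1.png');b=cv2.imread('pics/w2.png')
cv2.imwrite('pics/w12.png',np.vstack([cv2.resize(a,(480,300)),cv2.resize(b,(480,300))]))
cv2.imwrite('pics/w2b.png',cv2.resize(b,(800,500),interpolation=cv2.INTER_CUBIC))"
```

```text
(no output)
```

View pics/w2b.png

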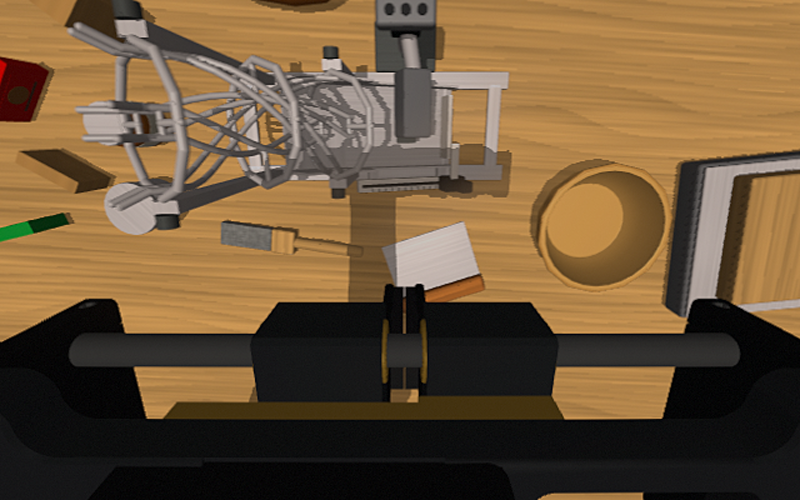

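w2 (800-wide) shows the stop grip at (455,183), the stop plate at (448,125), the head at (413,105) and the mouth hoop at (150,115). I'll go closer.

Request:
step_arm(targets="0.5 1.5 3.7 0;0.5 1.5 3.7 0;0.5 1.5 3.7 0;0.5 1.5 3.7 0;0 1 3 0;0 0 0 0")

```text
time_s: 3.08
tcp_pos: [0.4926, -0.2079, 0.265]
ee_rot: [[0.999, 0.047, -0.015], [0.047, -0.999, 0.004], [-0.015, -0.005, -1.0]]
wrist_force: [-0.1, 1.0, -1.3]
gripper_width: 0.003
gripper_force: 0.0
```

```bash
python3 -c "
from h import *
cap('wrist','w3')"
```

Request:
step_arm(targets="0 -3 0 0;0 -3 0 0;0 -3 0 0;0 0 0 0")

```text
time_s: 3.47
tcp_pos: [0.4927, -0.1144, 0.276]
ee_rot: [[0.998, 0.056, 0.006], [0.056, -0.998, 0.001], [0.006, -0.0, -1.0]]
wrist_force: [0.6, 0.1, 0.4]
gripper_width: 0.009
gripper_force: 0.0
```

```bash
python3 -c "
from h import *
cap('wrist','w4');a=cv2.imread('pics/w3.png');b=cv2.imread('pics/w4.png')
cv2.imwrite('pics/w34.png',cv2.resize(np.vstack([a[:235],b[:235]]),(800,588),interpolation=cv2.INTER_AREA))"
```

```text
(no output)
```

View pics/w34.png

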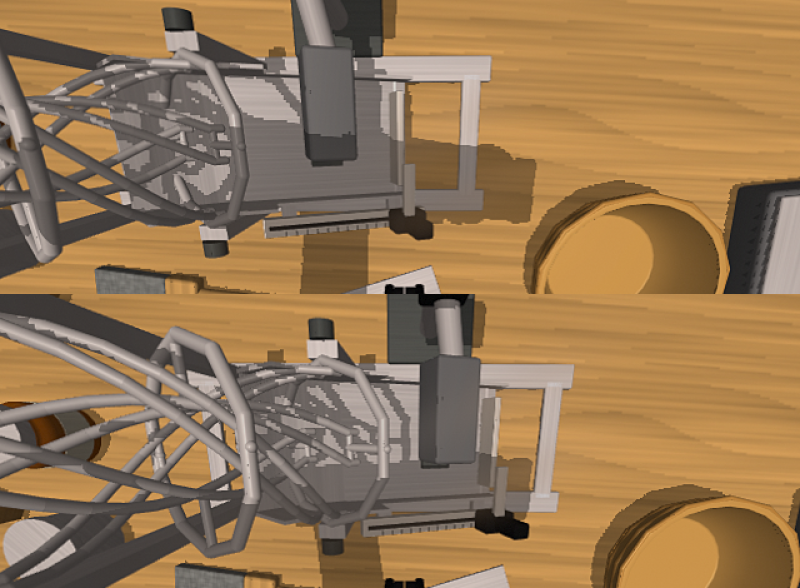

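w3 (upper half) shows the head top's near corners at (308,160) and (356,158), the stop plate at (398,82–190) and the black grip with its top at about (425,229). w4 (lower half, rows +294) shows the same corners at (420,466) and (475,465), with the grip top at about (520,530). Now I'll triangulate them.

```bash
python3 - <<'E'
from h import *
a,b=load('w3'),load('w4');A=lambda u,v:(u/1.25,v/1.25);B=lambda u,v:(u/1.25,(v-294)/1.25)
def t(n,p,q):
    X=tri([a,b],[A(*p),B(*q)]);e=[np.linalg.norm(proj(a,X)[0]-A(*p)),np.linalg.norm(proj(b,X)[0]-B(*q))];print(n,X.round(4),np.round(e,1));return X
t('headNL',(308,160),(420,466));t('headNR',(356,158),(475,465))
t('headFL',(303,47),(427,356));t('headFR',(353,46),(480,355))
t('grip',(425,229),(519,530))
t('gripR',(433,229),(528,530))
t('frameR near',(482,208),(558,510));t('frameR far',(490,57),(573,366))
t('plate far',(397,83),(497,399))
t('plate near hi',(410,165),(503,469))
# zoomed dark crops
for n in('w3','w4'):
    im=load(n)['frame'];g=im.max(2)
    ys,xs=np.where(g[150:195 if n=='w4' else 200,300:440]<40);print(n,len(xs),xs.min()+300,xs.max()+300,ys.min()+150,ys.max()+150)
im=load('w3')['frame'][60:200,230:360];im2=load('w4')['frame'][40:200,310:440]
cv2.imwrite('pics/z.png',np.hstack([cv2.resize(im[:,:],(400,431),interpolation=cv2.INTER_CUBIC),cv2.resize(im2[20:],(400,431),interpolation=cv2.INTER_CUBIC)]))
E
```

```text
headNL [ 0.5436 -0.1257  0.117 ] [1.6 1.5]
headNR [ 0.5491 -0.1684  0.141 ] [1.8 1.7]
headFL [ 0.6283 -0.1253  0.12  ] [0.2 0.2]
headFR [ 0.6285 -0.1646  0.1337] [0.2 0.2]
grip [ 0.4841 -0.2276  0.0932] [0.3 0.3]
gripR [ 0.4858 -0.2347  0.0979] [0.3 0.3]
frameR near [ 0.4913 -0.2957  0.0173] [0.2 0.2]
frameR far [ 0.6474 -0.2883  0.0086] [0.2 0.2]
plate far [ 0.6074 -0.1954  0.0758] [4.  3.7]
plate near hi [ 0.5398 -0.2109  0.0689] [0.5 0.5]
w3 71 300 345 167 190
w4 768 300 422 172 194
```

View pics/z.png

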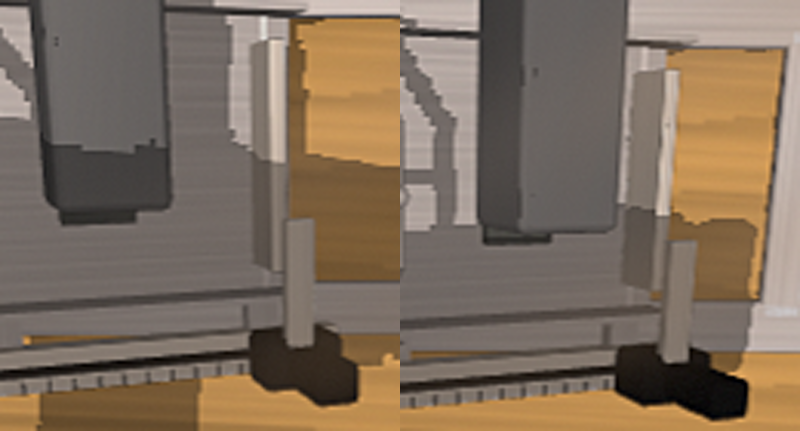

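```bash
python3 - <<'E'
from h import *
a,b=load('w3'),load('w4');s=3.077;A=lambda u,v:(230+u/s,60+v/s);B=lambda u,v:(310+(u-400)/s,60+v/s)
def t(n,p,q):
    X=tri([a,b],[A(*p),B(*q)]);e=np.linalg.norm(proj(a,X)[0]-A(*p));print(n,X.round(4),np.round(e,1));return X
t('headTL',(52,207),(525,230));t('headTR',(170,208),(615,230))
t('nozzL',(60,222),(485,242));t('nozzR',(135,220),(550,240))
t('plate TN',(270,270),(657,290));t('plate TF',(270,42),(661,72));t('plate BN',(252,265),(622,285));t('plate BF',(253,42),(638,71))
t('grip outer R',(357,372),(747,378));t('grip near',(318,403),(713,416));t('nr right',(355,400),(743,412))
E
```

```text
headTL [ 0.5496 -0.1371  0.1597] 0.4
headTR [ 0.5493 -0.1685  0.1387] 0.1
nozzL [ 0.5406 -0.1278  0.1129] 0.1
nozzR [ 0.5417 -0.152   0.1041] 0.0
plate TN [ 0.5224 -0.1995  0.0789] 0.2
plate TF [ 0.6054 -0.1957  0.0583] 0.0
plate BN [ 0.5197 -0.1916  0.0493] 0.1
plate BF [ 0.6061 -0.1888  0.0472] 0.1
grip outer R [ 0.4914 -0.2335  0.1003] 1.6
grip near [ 0.4794 -0.2196  0.1083] 0.2
nr right [ 0.4791 -0.2337  0.1004] 0.4
```

Request:
step_arm(targets="-0.4 4 0 0;-0.4 4 0 0;-0.4 4 0 0;-0.3 4 0 0;0 0 4 0;0 0 4 0;0 0 4 0;0 0 4 0;0 0 2 0;0 0 1 0;0 0 0 0;0 0 0 0", claw=0)

```text
time_s: 4.52
tcp_pos: [0.4867, -0.2794, 0.0843]
ee_rot: [[0.999, 0.053, 0.003], [0.053, -0.999, -0.002], [0.003, 0.002, -1.0]]
wrist_force: [0.6, 0.6, 0.9]
gripper_width: 0.012
gripper_force: 0.0
```

Request:
step_arm(targets="0 -1 0 0;0 -1 0 0;0 -0.4 0 0;0 -0.3 0 0;0 0 0 0;0 0 0 0")

```text
time_s: 5.02
tcp_pos: [0.4838, -0.2515, 0.0831]
ee_rot: [[0.999, 0.053, 0.001], [0.053, -0.999, -0.0], [0.001, 0.0, -1.0]]
wrist_force: [0.3, -0.4, -0.0]
gripper_width: 0.005
gripper_force: 0.0
```

Request:
step_arm(targets="0 -0.2 0 0;0 -0.2 0 0;0 -0.2 0 0;0 0 0 0;0 0 0 0")

```text
time_s: 5.43
tcp_pos: [0.4833, -0.2458, 0.0825]
ee_rot: [[0.999, 0.052, -0.0], [0.052, -0.999, -0.0], [-0.0, 0.0, -1.0]]
wrist_force: [-0.1, -0.5, 0.0]
gripper_width: 0.006
gripper_force: 0.0
```

Request:
step_arm(targets="0 -0.2 0 0;0 -0.2 0 0;0 0 0 0;0 0 0 0")

```text
time_s: 5.77
tcp_pos: [0.4832, -0.2431, 0.0829]
ee_rot: [[0.999, 0.053, 0.0], [0.053, -0.999, -0.002], [0.0, 0.002, -1.0]]
wrist_force: [-1.2, -6.5, -0.4]
gripper_width: 0.005
gripper_force: 3.0
```

Request:
step_arm(targets="0 -0.2 0 0;0 -0.2 0 0;0 0 0 0;0 0 0 0")

```text
time_s: 6.1
tcp_pos: [0.4832, -0.24, 0.0838]
ee_rot: [[0.999, 0.053, 0.001], [0.053, -0.999, -0.003], [0.001, 0.004, -1.0]]
wrist_force: [-2.2, -8.5, 2.5]
gripper_width: 0.002
gripper_force: 4.4
```

Request:
step_arm(targets="0 -0.5 -0.18 0;0 -0.5 -0.18 0;0 -0.5 -0.18 0;0 -0.5 -0.18 0;0 -0.5 -0.18 0;0 -0.2 -0.1 0;0 0 0 0;0 0 0 0")

```text
time_s: 6.77
tcp_pos: [0.4818, -0.2126, 0.0937]
ee_rot: [[0.999, 0.053, 0.001], [0.053, -0.999, -0.003], [0.001, 0.003, -1.0]]
wrist_force: [-0.6, -7.3, 2.2]
gripper_width: 0.006
gripper_force: 3.6
```

Request:
step_arm(targets="0 -0.3 -0.1 0;0 0 0 0;0 0 0 0;0 2 0 0;0 2 0 0;0 0 -4 0;0 0 -4 0;0 0 -4 0;0 0 -4 0;0.3 -3 -2 0;0 0 0 0;0 0 0 0")

```text
time_s: 7.77
tcp_pos: [0.4852, -0.2168, 0.275]
ee_rot: [[0.999, 0.054, 0.003], [0.054, -0.999, 0.0], [0.003, 0.0, -1.0]]
wrist_force: [0.4, -0.1, 0.0]
gripper_width: 0.008
gripper_force: 0.0
```

```bash
python3 -c "
from h import *
cap('wrist','w5')"
```

Request:
step_arm(targets="0 -3 0 0;0 -3 0 0;0 -3 0 0;0 0 0 0;0 0 0 0")

```text
time_s: 8.23
tcp_pos: [0.4793, -0.1271, 0.2719]
ee_rot: [[0.999, 0.054, -0.004], [0.054, -0.999, -0.0], [-0.004, -0.0, -1.0]]
wrist_force: [-0.6, -0.1, -0.0]
gripper_width: 0.005
gripper_force: 0.0
```

```bash
python3 - <<'E'
from h import *
cap('wrist','w6')
print(sense()['tcp_pos'])
a,b=load('w5'),load('w6');c=[.55,-.175,.09];Z=[]
for d in(a,b):
    u,v=proj(d,[c])[0];x0,y0=int(u-60),max(0,int(v-75));print(x0,y0)
    Z.append(cv2.resize(d['frame'][y0:y0+140,x0:x0+130],(400,431),interpolation=cv2.INTER_CUBIC))
cv2.imwrite('pics/z2.png',np.hstack(Z))
E
```

```text
[ 0.47952112 -0.12779239  0.2720583 ]
229 43
308 41
```

View pics/z2.png

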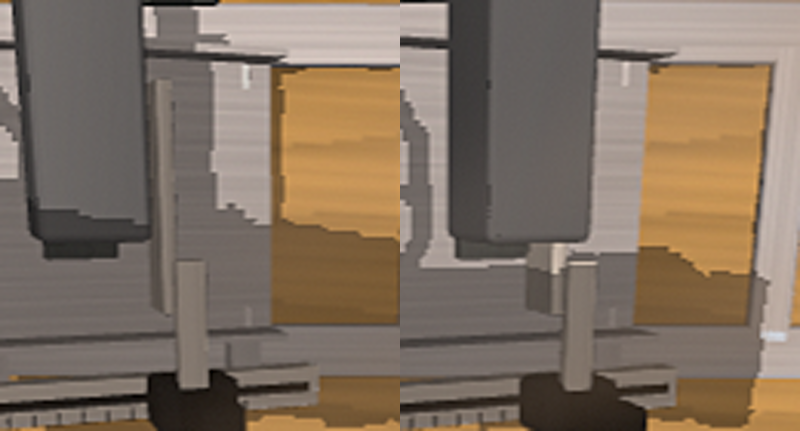

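z2 shows the plate's near end at left (152–162,310) and right (528–552,312). The head's top corners are left (38/148,240) and right (490/590,240).

```bash
python3 - <<'E'
from h import *
a,b=load('w5'),load('w6');s=3.077;A=lambda u,v:(229+u/s,43+v/s);B=lambda u,v:(308+(u-400)/s,41+v/s)
def t(n,p,q):
    X=tri([a,b],[A(*p),B(*q)]);e=np.linalg.norm(proj(a,X)[0]-A(*p));print(n,X.round(4),np.round(e,1));return X
L=t('headTL',(38,240),(490,240));R=t('headTR',(148,240),(590,240))
t('nozzL',(42,258),(455,257));t('nozzR',(118,257),(527,256))
T=t('plate TN',(162,313),(552,313));B_=t('plate BN',(152,309),(528,309))
th=np.radians(20);y=np.array([-.047*np.cos(th),np.cos(th),np.sin(th)]);n=np.array([.047*np.sin(th),-np.sin(th),np.cos(th)])
H=(L+R)/2;P=(T+B_)/2
print('y',y@(P-H),'n',n@(P-H))
a,b=load('w3'),load('w4');A=lambda u,v:(230+u/s,60+v/s);B=lambda u,v:(310+(u-400)/s,60+v/s)
T=t('TN0',(270,270),(657,290));B_=t('BN0',(252,265),(622,285));P0=(T+B_)/2;print('moved',y@(P-P0), n@(P-P0))
L=t('',(52,207),(525,230));R=t('',(170,208),(615,230));H0=(L+R)/2;print(y@(P0-H0),y@(P-H0),H,H0)
E
```

```text
headTL [ 0.5483 -0.1366  0.1531] 0.0
headTR [ 0.5495 -0.1685  0.1416] 0.0
nozzL [ 0.54   -0.1269  0.112 ] 0.2
nozzR [ 0.5413 -0.1525  0.1055] 0.2
plate TN [ 0.5194 -0.1657  0.0842] 0.1
plate BN [ 0.5179 -0.1586  0.0615] 0.1
y -0.03314549589555455 n -0.06723053058643248
TN0 [ 0.5224 -0.1995  0.0789] 0.2
BN0 [ 0.5197 -0.1916  0.0493] 0.1
moved 0.034511341868776184 -0.003243038260698319
 [ 0.5496 -0.1371  0.1597] 0.4
 [ 0.5493 -0.1685  0.1387] 0.1
-0.06804037805014826 -0.03352903618137208 [ 0.54885695 -0.15255071  0.14735357] [ 0.54947962 -0.15279039  0.14921391]
```

```bash
python3 - <<'E'
from h import *
s=sense();print(np.round(s['joints'],1),s['tcp_pos'])
# carton in w1/w2 crop
print(proj(load('w1'),[[.474,.372,.03]]),proj(load('w2'),[[.474,.372,.03]]))
t=np.array([.474,.372,.27]);print(np.array(s['ee_rot']).T@(t-s['tcp_pos'])*100)
a=load('w1')['frame']
u,v=proj(load('w1'),[[.474,.372,.03]])[0].astype(int)
cv2.imwrite('pics/c3.png',cv2.resize(a[max(0,v-75):v+75,max(0,u-100):u+100],(800,600),interpolation=cv2.INTER_CUBIC));print(max(0,u-100),max(0,v-75))
E
```

```text
[  3.9   7.5 -12.2  -0.  -70.5  89.2] [ 0.47952112 -0.12779239  0.2720583 ]
[[300.80721884 133.94800753]] [[ 61.6464007 134.8831981]]
[  2.09735087 -49.93829166   0.19912135]
200 58
```

View pics/c3.png

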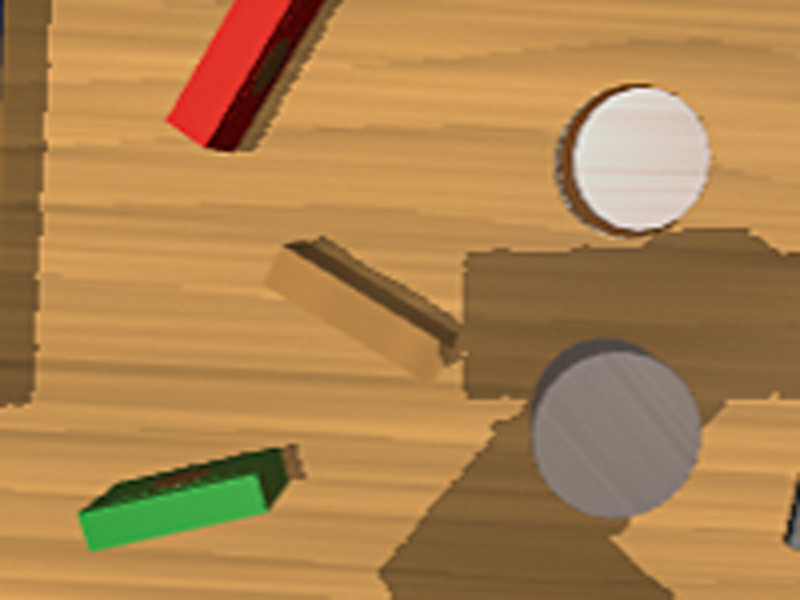

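c3 shows the carton's top face with corners at (268,280), (430,380), (460,335) and (290,245). The face turned to +x is plain kraft, so the label faces -x,+y.

```bash
python3 - <<'E'
from h import *
d=load('w1');P=onz(d,[(200+u/4,58+v/4) for u,v in[(268,280),(430,380),(458,338),(290,245)]],.064);print(P.round(4).tolist(),P.mean(0))
w=(P[3]+P[0]-P[1]-P[2])/2;print(np.hypot(*w[:2]),np.degrees(np.arctan2(w[1],w[0])), np.linalg.norm((P[0]+P[1]-P[2]-P[3])[:2]/2))
# face colour in w2 and scene: sample points on +x face
ang=np.arctan2(w[1],w[0]);wd=np.array([np.cos(ang),np.sin(ang),0]);nn=np.array([np.sin(ang),-np.cos(ang),0])
c=P.mean(0)*[1,1,0]+nn*.0
for nm in('w2','scene0'):
    D=load(nm)
    for z in(.015,.032,.05):
        uv=np.round(proj(D,[c+nn*.01+wd*k+[0,0,z] for k in(-.035,-.02,0,.02,.035)])).astype(int)
        print(nm,z,[D['frame'][v,u].tolist() for u,v in uv if 0<=u<640])
s=sense();t=np.array([P.mean(0)[0],P.mean(0)[1],.27]);print(np.array(s['ee_rot']).T@(t-s['tcp_pos'])*100)
E
```

```text
[[0.4846, 0.4316, 0.064], [0.4428, 0.3561, 0.064], [0.463, 0.3439, 0.064], [0.5006, 0.4216, 0.064]] [0.47275866 0.38831787 0.064     ]
0.08628877709367744 62.598514714873886 0.02119646870708724
w2 0.015 [[22, 44, 61], [24, 45, 64], [25, 46, 62], [22, 44, 62], [19, 41, 58]]
w2 0.032 [[23, 43, 61], [22, 42, 60], [24, 44, 63], [20, 42, 59], [21, 42, 59]]
w2 0.05 [[23, 43, 60], [21, 42, 58], [23, 41, 59], [23, 42, 58], [21, 41, 60]]
scene0 0.015 [[51, 83, 109], [48, 79, 105], [48, 79, 105], [49, 80, 106], [48, 78, 104]]
scene0 0.032 [[52, 84, 111], [48, 77, 103], [48, 79, 105], [47, 77, 103], [47, 77, 103]]
scene0 0.05 [[53, 86, 114], [49, 79, 106], [51, 83, 111], [49, 81, 107], [48, 78, 103]]
[  2.05984844 -51.57436352   0.19923694]
```

Request:
step_arm(targets="0 0 -4 0;0 0 -4 0;0 0 -4 0;0 0 -4 0;0 0 -1 0;0.3 -4 0 0;0.3 -4 0 0;0.3 -4 0 0;0.3 -4 0 0;0.2 -4 0 0;0.2 -4 0 0;0.2 -4 0 0", claw=8)

```text
time_s: 9.28
tcp_pos: [0.4836, 0.1536, 0.4426]
ee_rot: [[0.999, 0.05, -0.001], [0.05, -0.999, -0.001], [-0.001, 0.001, -1.0]]
wrist_force: [0.7, -0.1, 0.0]
gripper_width: 0.833
gripper_force: 0.0
```

Request:
step_arm(targets="0.2 -4 0 0;0.2 -4 0 0;0 -4 0 0;0 -4 0 0;0 -4 0 0;0 -3.5 0 0;0 0 0 7;0 0 0 7;0 0 0 7;0 0 0 7;0 0 0 7;0 0 0 7")

```text
time_s: 10.28
tcp_pos: [0.4764, 0.3869, 0.4418]
ee_rot: [[0.772, -0.635, -0.002], [-0.635, -0.772, -0.002], [0.0, 0.003, -1.0]]
wrist_force: [0.3, -0.1, 0.4]
gripper_width: 0.923
gripper_force: 0.0
```

Request:
step_arm(targets="0 0 0 7;0 0 0 7;0 0 0 7;0 0 0 7;0 0 0 7;0 0 0 7;0 0 0 7;0 0 0 7;0 0 0 7;0 0 0 7;0 0 0 7;0 0 0 1.5")

```text
time_s: 11.28
tcp_pos: [0.4764, 0.3868, 0.4419]
ee_rot: [[-0.468, -0.884, -0.002], [-0.884, 0.468, -0.002], [0.003, 0.0, -1.0]]
wrist_force: [-0.2, -0.3, -0.6]
gripper_width: 0.919
gripper_force: 0.0
```

Request:
step_arm(targets="0 0 4 0;0 0 4 0;0 0 4 0;0 0 4 0;0 0 4 0;0 0 0 0;0 0 0 0")

```text
time_s: 11.87
tcp_pos: [0.4756, 0.3859, 0.2412]
ee_rot: [[-0.463, -0.886, -0.003], [-0.886, 0.463, -0.006], [0.006, 0.0, -1.0]]
wrist_force: [0.6, 0.5, 2.2]
gripper_width: 0.922
gripper_force: 0.0
```

```bash
python3 - <<'E'
from h import *
d=cap('wrist','w7');print(np.round(sense()['joints'],1))
f=d['frame'];P=[(.473,.388,.064)];print(proj(d,P))
hsv=cv2.cvtColor(f,cv2.COLOR_BGR2HSV)
u,v=proj(d,P)[0].astype(int);c=f[max(0,v-110):v+110,max(0,u-130):u+130];print(max(0,u-130),max(0,v-110))
cv2.imwrite('pics/c4.png',cv2.resize(c,None,fx=2.7,fy=2.7,interpolation=cv2.INTER_CUBIC))
E
```

```text
[ 54.2  20.2   0.8   0.1 -70.6 -81.8]
[[325.98436872 178.23110143]]
195 68
```

View pics/c4.png

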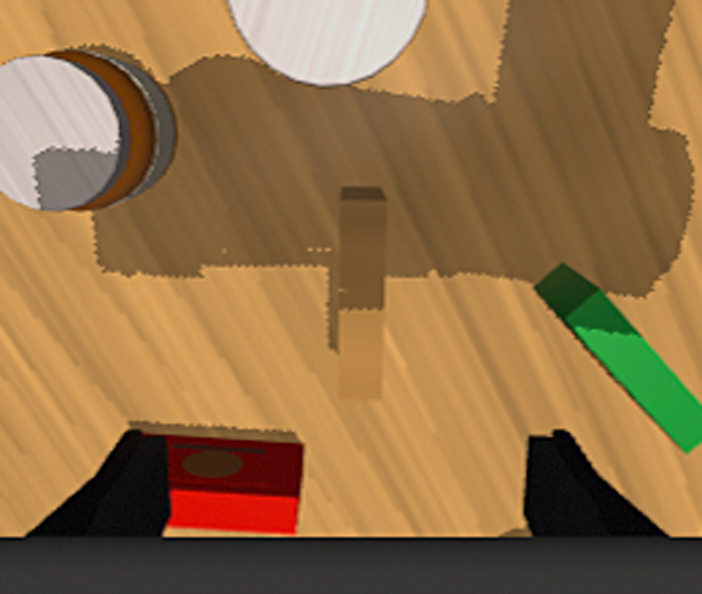

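c4 shows the carton's top corners at (341,200), (386,200), (383,399) and (338,399), well aligned with the tool. The red and green look-alikes and the jar stand off to the sides.

```bash
python3 - <<'E'
from h import *
d=load('w7');s=sense();W=np.array(s['ee_rot']);p=np.array(s['tcp_pos'])
f=lambda L,z:onz(d,[(195+u/2.7,68+v/2.7) for u,v in L],z)
P=f([(341,200),(386,200),(383,399),(338,399)],.064);c=P.mean(0)
w=(P[0]+P[1]-P[2]-P[3])/2;print(c,np.hypot(*w[:2]),np.degrees(np.arctan2(w[1],w[0])),np.degrees(np.arctan2(W[1,0],W[0,0])))
print('to carton',W.T@(c-p)*100)
for n,L in(('red',[(165,490),(300,500),(303,445)]),('green',[(540,290),(600,290),(690,450)]),('jar',[(120,130)])):print(n,((f(L,.064)-c)@W*100).round(1).tolist())
E
```

```text
[0.47090136 0.39187661 0.064     ] 0.08982443037106859 -118.10573115841022 -117.54221282303668
to carton [-0.1133136   0.75868855 18.04917825]
red [[-9.1, -9.3, 0.0], [-9.6, -2.9, 0.0], [-6.8, -2.7, 0.0]]
green [[0.6, 7.8, -0.0], [0.6, 10.4, -0.0], [-7.0, 15.3, -0.0]]
jar [[7.4, -10.1, 0.0]]
```

Request:
step_arm(targets="-0.1 0.75 0 0;0 0 4 0;0 0 4 0;0 0 4 0;0 0 4 0;0 0 2.2 0;0 0 1.2 0;0 0 0.8 0;0 0 0 0;0 0 0 0", claw=4.5)

```text
time_s: 12.75
tcp_pos: [0.47, 0.3936, 0.0436]
ee_rot: [[-0.461, -0.887, 0.003], [-0.887, 0.461, 0.003], [-0.004, -0.001, -1.0]]
wrist_force: [0.0, 1.1, 0.9]
gripper_width: 0.521
gripper_force: 0.0
```

Request:
step_arm(targets="0 0 0 0;0 0 0 0;0 0 0 0;0 0 0 0;0 0 0 0;0 0 0 0", claw=1)

```text
time_s: 13.25
tcp_pos: [0.4691, 0.3922, 0.0421]
ee_rot: [[-0.462, -0.887, 0.001], [-0.887, 0.462, 0.001], [-0.001, -0.0, -1.0]]
wrist_force: [-0.6, -1.0, 2.6]
gripper_width: 0.226
gripper_force: 30.0
```

Request:
step_arm(targets="0 0 -2 0;0 0 -4 0;0 0 -4 0;0 0 -4 0;0 0 -4 0;0 0 -4 0;0 0 -4 0;0 0 -4 0;0 0 -4 0;0 0 -4 0;0 0 -3 0;0 0 0 0")

```text
time_s: 14.25
tcp_pos: [0.4703, 0.3923, 0.4593]
ee_rot: [[-0.462, -0.887, 0.01], [-0.887, 0.462, 0.009], [-0.013, -0.005, -1.0]]
wrist_force: [-0.0, -1.1, 0.8]
gripper_width: 0.228
gripper_force: 30.0
```

Request:
step_arm(targets="0 0 0 -7;0 0 0 -7;0 0 0 -7;0 0 0 -7;0 0 0 -7;0 0 0 -7;0 0 0 -7;0 0 0 -7;0 0 0 -7;0 0 0 -7;0 0 0 -7;0 0 0 -7")

```text
time_s: 15.25
tcp_pos: [0.4687, 0.392, 0.4503]
ee_rot: [[0.837, -0.547, -0.002], [-0.547, -0.837, -0.001], [-0.001, 0.002, -1.0]]
wrist_force: [-0.8, -0.1, -1.6]
gripper_width: 0.227
gripper_force: 30.0
```

Request:
step_arm(targets="0 0 0 -7;0 0 0 -7;0 0 0 -7;0 0 0 -7;0 0 0 -7;0 0 0 -1.5;1.5 3.5 0 0;1.5 3.5 0 0;1.5 3.5 0 0;1.5 3 0 0;0 0 0 0;0 0 0 0")

```text
time_s: 16.25
tcp_pos: [0.5364, 0.2587, 0.4506]
ee_rot: [[0.999, 0.049, -0.001], [0.049, -0.999, -0.0], [-0.001, 0.0, -1.0]]
wrist_force: [0.3, -0.5, -0.1]
gripper_width: 0.23
gripper_force: 30.0
```

```bash
cat > fit.py <<'E'
from h import *
from scipy.optimize import minimize
a=np.radians(38)
def pts(mx,my,yaw,mz=.33):
    c,s=np.cos(yaw),np.sin(yaw);X=np.array([c,s,0]);Y=np.array([-s,c,0]);Z=np.array([0,0,1.])
    ax=-np.sin(a)*Y-np.cos(a)*Z;U=-np.cos(a)*Y+np.sin(a)*Z;M=np.array([mx,my,mz])
    Q=[]
    for sg in(1,-1):
        for x in(-.011,.011):
            for k in np.linspace(0,1,12): Q.append(M+X*x+U*sg*(.040-.015*k)+ax*.022*k)   # rod centres
            for k in np.linspace(0,1,8): Q.append(M+X*x+U*sg*.025+ax*(.022+.024*k))
    t=np.linspace(0,2*np.pi,80,endpoint=False)
    H=[M+ax*.034+.065*(np.cos(q)*X+np.sin(q)*U) for q in t]
    return np.array(Q),np.array(H)
def sat(d):
    h=cv2.cvtColor(d['frame'],cv2.COLOR_BGR2HSV)
    m=((h[...,1]<70)&(h[...,2]>40)).astype(np.float32);return cv2.GaussianBlur(m,(0,0),1.0)
def score(p,ds,ms,yaw,w=(1,1)):
    S=[]
    for d,m in zip(ds,ms):
        for q,ww in zip(pts(p[0],p[1],yaw),w):
            if not ww: continue
            uv=proj(d,q).astype(np.float32)
            S.append(ww*cv2.remap(m,uv[None,:,0],uv[None,:,1],cv2.INTER_LINEAR,borderValue=.3).mean())
    return np.mean(S)
def fit(names,yaw=np.radians(2.8)):
    ds=[load(n) for n in names];ms=[sat(d) for d in ds]
    g=[(score((x,y),ds,ms,yaw),x,y) for x in np.arange(.51,.60,.003) for y in np.arange(.02,.18,.003)]
    return sorted(g)[::-1][:5]
E
python3 - <<'E'
from fit import *
cap('wrist','w8');s=sense();print(s['tcp_pos'],s['gripper_force'],np.round(s['joints'],1))
for ns in(['w8'],['w2'],['w1'],['top0'],['scene0'],['w2','top0','scene0','w8']):print(ns,[tuple(np.round(g,3)) for g in fit(ns)])
E
```

```text
[0.5359564  0.25980421 0.45059597] 29.99968201154843 [ 41.4  16.   23.3  -0.  -97.4  51.5]
['w8'] [(np.float64(0.902), np.float64(0.549), np.float64(0.089)), (np.float64(0.891), np.float64(0.546), np.float64(0.089)), (np.float64(0.88), np.float64(0.549), np.float64(0.086)), (np.float64(0.873), np.float64(0.549), np.float64(0.092)), (np.float64(0.868), np.float64(0.552), np.float64(0.086))]
['w2'] [(np.float64(0.952), np.float64(0.549), np.float64(0.089)), (np.float64(0.915), np.float64(0.549), np.float64(0.086)), (np.float64(0.91), np.float64(0.549), np.float64(0.092)), (np.float64(0.898), np.float64(0.546), np.float64(0.089)), (np.float64(0.882), np.float64(0.549), np.float64(0.083))]
['w1'] [(np.float64(0.818), np.float64(0.546), np.float64(0.113)), (np.float64(0.811), np.float64(0.549), np.float64(0.113)), (np.float64(0.808), np.float64(0.549), np.float64(0.11)), (np.float64(0.805), np.float64(0.546), np.float64(0.11)), (np.float64(0.803), np.float64(0.543), np.float64(0.113))]
['top0'] [(np.float64(0.797), np.float64(0.51), np.float64(0.035)), (np.float64(0.797), np.float64(0.513), np.float64(0.038)), (np.float64(0.795), np.float64(0.513), np.float64(0.035)), (np.float64(0.793), np.float64(0.546), np.float64(0.02)), (np.float64(0.792), np.float64(0.51), np.float64(0.038))]
['scene0'] [(np.float64(0.713), np.float64(0.597), np.float64(0.062)), (np.float64(0.712), np.float64(0.597), np.float64(0.059)), (np.float64(0.706), np.float64(0.594), np.float64(0.062)), (np.float64(0.701), np.float64(0.594), np.float64(0.059)), (np.float64(0.696), np.float64(0.591), np.float64(0.062))]
['w2', 'top0', 'scene0', 'w8'] [(np.float64(0.779), np.float64(0.549), np.float64(0.089)), (np.float64(0.761), np.float64(0.549), np.float64(0.092)), (np.float64(0.757), np.float64(0.549), np.float64(0.086)), (np.float64(0.747), np.float64(0.546), np.float64(0.089)), (np.float64(0.74), np.float64(0.549), np.float64(0.095))]
```

Request:
step_arm(targets="0.1 3.4 0 0;0.1 3.4 0 0;0.1 3.4 0 0;0.1 3.4 0 0;0.1 3.5 0 0;0 0 0 0;0 0 0 0;0 0 2 0;0 0 2 0;0 0 2 0;0 0 0 0;0 0 0 0")

```text
time_s: 17.3
tcp_pos: [0.5495, 0.0911, 0.3906]
ee_rot: [[0.999, 0.055, -0.002], [0.055, -0.999, -0.001], [-0.003, 0.001, -1.0]]
wrist_force: [-0.2, 0.2, 0.2]
gripper_width: 0.231
gripper_force: 30.0
```

```bash
python3 - <<'E'
from fit import *
ds=[load(n) for n in('w2','w8')];ms=[sat(d) for d in ds]
g=sorted([(score((x,y),ds,ms,np.radians(w)),x,y,w,) for w in(2,2.5,3,3.5) for x in np.arange(.542,.557,.001) for y in np.arange(.082,.097,.001)])[::-1]
print(np.round(g[:8],4).tolist(),sense()['tcp_pos'])
E
```

```text
[[0.9358, 0.548, 0.09, 2.0], [0.9343, 0.548, 0.09, 2.5], [0.9324, 0.548, 0.089, 2.0], [0.9323, 0.549, 0.09, 2.0], [0.932, 0.548, 0.089, 2.5], [0.9314, 0.549, 0.089, 2.0], [0.9309, 0.548, 0.09, 3.0], [0.93, 0.548, 0.089, 3.0]] [0.54948031 0.09114024 0.39064638]
```

Request:
step_arm(targets="0 0.1 1 0;0 0 1 0;0 0 0.7 0;0 0 0.7 0;0 0 0 0;0 0 0 0")

```text
time_s: 17.8
tcp_pos: [0.5498, 0.0887, 0.3572]
ee_rot: [[0.999, 0.052, -0.001], [0.052, -0.999, -0.001], [-0.001, 0.001, -1.0]]
wrist_force: [0.7, 0.0, -1.0]
gripper_width: 0.223
gripper_force: 30.0
```

Request:
step_arm(targets="-0.1 0 0.6 0;0 0 0.4 0;0 0 0 0;0 0 0 0")

```text
time_s: 18.13
tcp_pos: [0.5488, 0.0887, 0.3473]
ee_rot: [[0.999, 0.052, -0.0], [0.052, -0.999, -0.0], [-0.0, 0.0, -1.0]]
wrist_force: [0.3, 0.5, -1.5]
gripper_width: 0.223
gripper_force: 30.0
```

Request:
step_arm(targets="0 0 0 0;0 0 -0.5 0;0 0 -2 0;0 0 -4 0;0 0 -4 0;0 0 -4 0;0 0 0 0;0 0 0 0;0 0 0 0;0 0 0 0;0 0 0 0;0 0 0 0", claw=4)

```text
time_s: 19.13
tcp_pos: [0.5487, 0.0887, 0.4914]
ee_rot: [[0.999, 0.052, -0.002], [0.052, -0.999, -0.001], [-0.002, 0.001, -1.0]]
wrist_force: [-0.3, -0.4, -0.5]
gripper_width: 0.456
gripper_force: 0.0
```

Request:
step_arm(targets="0 3.5 0 0;0 3.5 0 0;0 3.5 0 0;0 3.5 0 0;0 3.5 0 0;-1.3 3 0 0;-1.3 3 0 0;-1.3 3 0 0;-1.3 1 0 0;0 0 0 0;0 0 0 0;0 0 0 0")

```text
time_s: 20.13
tcp_pos: [0.5115, -0.1879, 0.4923]
ee_rot: [[0.999, 0.053, -0.0], [0.053, -0.999, 0.0], [-0.0, -0.0, -1.0]]
wrist_force: [-0.2, -0.5, -1.2]
gripper_width: 0.459
gripper_force: 0.0
```

```bash
python3 - <<'E'
from h import *
d=cap('wrist','w9');cap('top','top1');cap('scene','scene1');print(sense()['tcp_pos'])
# kraft mask (saturated brown, vs. grey steel) on bed region
th=np.radians(20);y=np.array([-.047*np.cos(th),np.cos(th),np.sin(th)]);n=np.array([.047*np.sin(th),-np.sin(th),np.cos(th)]);x=np.array([.9988,.047,0])
N=np.array([.5655,-.138,.1075]);B=N-n*.037
h=cv2.cvtColor(d['frame'],cv2.COLOR_BGR2HSV)
print('rows: y up-bed 150..-60mm, cols x -60..60, at carton top height')
for yy in np.arange(.15,-.061,-.006):
    uv=np.round(proj(d,[B+n*.02+y*yy+x*xx for xx in np.arange(-.06,.061,.004)])).astype(int)
    print('%4d '%(yy*1000)+''.join(('#' if h[v,u,1]>90 else '.') if 0<=u<640 and 0<=v<400 else ' ' for u,v in uv))
E
```

```text
[ 0.51193121 -0.1875143   0.4921699 ]
rows: y up-bed 150..-60mm, cols x -60..60, at carton top height
 150 ...............................
 144 ...............................
 137 ...............................
 131 ...............................
 125 ...............................
 119 ...............................
 113 ...............................
 107 ...............................
 101 ...............................
  95 ...............................
  89 ...............................
  83 ...............................
  77 ...............................
  71 ...............................
  65 ...............................
  59 ...............................
  53 ...............................
  47 ...............................
  41 ...............................
  35 ........####......#####........
  29 ....#######################....
  23 .....#####################.....
  17 .....#####################.....
  11 ....############...............
   5 ....#####......................
   0 ....#####......................
  -6 ....#####......................
 -12 ....#####......................
 -18 ....#####......................
 -24 .....#####.....................
 -30 .....#####.....................
 -36 ...............................
 -42 ...............................
 -48 ...............................
 -54 ...............................
 -60 ...............................
```

```bash
python3 -c "
from h import *
print(r.finish_job())"
```

```text
the job is handed in; nothing more can be done
None
```

The job is handed in (no verdict came back): the stop face measured about 33 mm down the bed from the head's middle, and the last camera check showed the carton flat and square on the bed, within about 2 mm of centre under the head, with only plain kraft showing on the parts not hidden by the head.

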